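# Dose the glass bottle with a two-stage syringe plunger

### The arm

A 6-joint arm with a two-finger parallel gripper is mounted at the origin on the work surface. World frame = base frame: x ahead of the robot, y to its left, z up, the work surface at z = 0. Lengths are in m, angles in degrees, forces in N, time in s.
With the tool pointing down it reaches from about 0.375 to 0.9 m from the base axis. Payload 3.1 kg.
Tool frame: the origin (TCP) lies on the centre line of the jaws, within the pads' length; the fingertips stand 25 mm ahead of it and the grasp point (between the pads) lies 6 mm ahead of it; y points along the fingers, x is the direction in which the jaws open and shut, and the axes are right-handed (so a half turn about y gives the same grasp; the last joint's range is limited). The gripper opens to 87 mm and grips with 3 to 60 N. Pads are 19 mm wide; open, the fingers measure 117 mm over their backs; the gripper's body (75 mm by 190 mm) begins 51 mm behind the grasp point.
Start: joints at [66.32, 30.224, 82.088, -0, 67.689, -10.227], TCP at [0.145, 0.608, 0.248] pointing down, gripper open.
Joint ranges: [-176.69, 176.69], [-43.24, 126.21], [12.49, 139.97], [-82, 262], [0, 151.66], [-163.58, 163.58]. Speed limits (degrees/s): [159.86, 159.86, 180, 180, 180, 180].

### API

Orientations are given as a 3x3 rotation matrix whose columns are the frame's x, y, z axes.
In Python, from rig import * gives the robot as it stands.
- The arm moves only by the tool play_rows, never from a script. Its argument "commands" is a list of rows, each a list of 2 entries, a list of its own where there are three numbers: the shift along the world's x, y, z in m, then the turn, a rotation vector about the world's x, y, z in rad. A call has 1 to 10 rows; each row is the pose to reach, as a shift and turn from the pose commanded when the call began; what a row does not reach only later rows make up. A row lasts 1/8 s, in which the tool goes at most 62.5 mm and 10.7 degrees, less where a joint would pass 70% of its speed; a pose out of reach is approached as far as the arm can. A call with a gripper value outside its range is refused whole. "gripper" is the finger opening in m, from 0 to 0.087, set as the call begins (left out, the last holds). The fingers move at their own pace and stop on an object; the grip force is fixed at half the most. Time passes only in rows, so rows that repeat a pose let the fingers close. It gives the time, the measured TCP pose, the force and the opening at its end, in the units of the state.
- read_state(): the state, without advancing time (a new reading comes with each control period).
- capture(name): name is "scene" or "top" or "wrist"; returns a dict with "frame" (384x512x3 uint8, red, green, blue), "depth" (384x512 float32, m along the optical axis (not along the pixel's ray), 0 where there is no reading), "mtx" (3x3 intrinsics, pixels), "dist_coeffs" ([k1, k2, p1, p2, k3] as OpenCV has them; the pictures are not rectified), "cam_to_world" (4x4, takes a point from camera to world coordinates); the wrist camera has in their place "hand_eye" (4x4, takes a point from camera to tool coordinates, whose origin is the TCP and whose axes are the tool frame's). Camera axes: x right, y down, z forward; pixel columns grow to the right and rows downward; lengths in m; the calibration is good to about 2 mm. A picture is of the moment at which its call begins: read the wrist's pose just before it.
- hand_in(): hands the job in, once; it reports no verdict.
The state is a dict: "time_s": time; "joint_positions": joint angles; "qvel": joint speeds; "tau": joint torques, N m; "position": TCP position; "tcp_rot": TCP orientation; "force": force on the tool from outside, world axes, zero at the start; "moment": the same for the moment, N m; "opening": opening from 0.0 (shut) to 1.0 (fully open).
Only numpy, scipy, OpenCV 4.12 (cv2) and the standard library are available. Lean on these libraries where they do the work, as an engineer would, in place of code of your own. Each camera call takes 0.05 s, during which the arm holds its last target. There are 200 camera calls.

### The job

Put one dose into the open glass bottle that stands under one of the three syringe dosing stands: from above, press that stand's plunger to its halfway stop, keep it still there for about a second, then press it fully down and let it spring back up. Leave the plungers of the other two stands alone (one has a paper cup under it, one has nothing), and do not shift or tip the bottle.

Things in the scene. Friction and masses are not known exactly. Their poses are not given: they have to be found in the camera images.
- bottle_plunger: the plunger to press, over the glass bottle: black round cap, 36 mm across, 12 mm thick, the top of its stand; origin at the middle of its flat top, 225 mm above the table when up, z up. Slides straight down 24 mm: 12 mm on a light spring (2 to 4 N) until it meets the steel sleeve, its halfway stop; 12 mm more need 10 to 14 N, to the hard stop. Springs back up when let go
- cup_plunger: the plunger over the white paper cup, not to be pressed; same build, size and origin as bottle_plunger. Each stand has a grey base 140 x 110 x 12 mm, a 20 mm square post on the robot's side, centred 60 mm from the plunger's axis, and a clear head plate 95 x 44 mm, top at 165 mm, with an aluminium collar up to 177 mm
- empty_plunger: the plunger with nothing under its nozzle, not to be pressed; same build, size and origin as bottle_plunger
- bottle: open clear glass bottle without a screw cap, 64 mm across, 70 mm tall with a 26 mm neck, loose on the base of its stand, upright under the nozzle (tip 12 mm above its mouth); origin at the centre of its underside, z up
There are look-alikes about, which are no part of the job. What is shaped like the part that bears bottle_plunger but brown or purple is not meant.

How it is judged (in metres and radians):
On the way, in this order (a step that is already met when the one before it is completed fails the run):
1. the plunger over the glass bottle is held still at its halfway stop (8 to 16.5 mm down) for at least 0.6 s (distance of bottle_plunger from where it was at the start of the episode between 0.008 and 0.0165 m and linear speed of bottle_plunger below 0.003 m/s), for 0.6 s.
2. then it is pressed fully down (at least 21 of its 24 mm) (distance of bottle_plunger from where it was at the start of the episode above 0.021 m), for 0.1 s.
At the end, for the whole second after the job is handed in: The plunger over the glass bottle has sprung back up (within 3 mm), the other two plungers are up (within 4 mm), and the bottle stands upright (within 10 degrees) within 15 mm of where it was (distance of bottle_plunger from where it was at the start of the episode below 0.003 m and distance of each of cup_plunger, empty_plunger from where it was at the start of the episode below 0.004 m and distance of bottle from where it was at the start of the episode below 0.015 m and angle between bottle's own z axis and vertical below 0.17 rad); the robot touches nothing.
It fails at once if the plunger over the paper cup or the one over nothing is pressed (more than 4 mm) (distance of any of cup_plunger, empty_plunger from where it was at the start of the episode above 0.004 m).
It fails at once if the bottle is shifted more than 15 mm or tipped more than 10 degrees (distance of bottle from where it was at the start of the episode above 0.015 m or angle between bottle's own z axis and vertical above 0.17 rad).
It also fails if it takes over 32 s, if anything falls off the work surface, if the arm or the gripper's body presses on something with over 40 N, if the wrist force passes 120 N, or if a joint passes its speed limit or range.

## Working session

There is one attempt and no reset: what is moved stays moved. The work goes in short steps, Python scripts to look and compute and a tool call to move; the robot and the scene stay as the last step left them, time stands still between calls to the robot, and variables do not carry over. Pictures are saved under pics/ and viewed, about 8 in all and at most 12, crops included, and the job is handed in when it is done.

Besides the shell and the picture viewer there is one more tool, called after "Emit:" in YAML: its name, and indented under it one key for each argument. play_rows: Moves the arm, as the interface text tells. Its arguments: {"type":"object","properties":{"commands":{"type":"array"},"gripper":{"type":"number"}},"required":["commands"]}

```bash
mkdir -p pics
cat > h.py <<'E'
from rig import *
import numpy as np, cv2
def toworld(c,u,v,z):
    p=cv2.undistortPoints(np.array([[[u,v]]],float),np.array(c["mtx"]),np.array(c["dist_coeffs"]))[0,0]
    T=np.array(c["cam_to_world"]); d=T[:3,:3]@np.array([p[0],p[1],1]); o=T[:3,3]
    return o+d*(z-o[2])/d[2]
E
python3 - <<'E'
from h import *
a=capture("scene");b=capture("top")
np.savez("c.npz",sf=a["frame"],sd=a["depth"],tf=b["frame"],td=b["depth"])
import pickle;pickle.dump((a,b),open("c.pkl","wb"))
for n,c in (("scene",a),("top",b)):
    cv2.imwrite(f"pics/{n}.png",cv2.resize(c["frame"][:,:,::-1],(800,600)))
    print(np.round(c["cam_to_world"],3).tolist())
print(read_state())
E
```

```text
[[-0.594, 0.449, -0.668, 1.201], [0.805, 0.353, -0.477, 0.504], [0.022, -0.821, -0.571, 0.781], [0.0, 0.0, 0.0, 1.0]]
[[-0.038, -0.973, 0.226, 0.256], [-0.999, 0.037, -0.011, -0.006], [0.002, -0.226, -0.974, 1.232], [0.0, 0.0, 0.0, 1.0]]
{'time_s': 0.1, 'joint_positions': array([ 6.63193098e+01,  3.02726334e+01,  8.21499219e+01, -3.91109712e-04,
        6.76891515e+01, -1.02257106e+01]), 'qvel': array([ 0.07748286, -0.11864083, -0.20182982,  0.05036382,  0.0733253 ,
        0.05964021]), 'tau': array([-1.25912406e-04, -4.40987206e+01, -1.77150500e+01,  6.34612190e-02,
        5.33189694e-02, -4.10324139e-05]), 'position': array([0.14513007, 0.60728156, 0.24667536]), 'tcp_rot': array([[ 2.32677977e-01, -7.77272230e-04, -9.72553523e-01],
       [ 9.72551939e-01, -1.78802160e-03,  2.32679027e-01],
       [-1.91980165e-03, -9.99998099e-01,  3.39904366e-04]]), 'force': array([-0.10721438, -0.73337976,  0.36591368]), 'moment': array([-0.00342342,  0.03439081, -0.00127324]), 'opening': 1.0001416150414542}
```

View pics/scene.png

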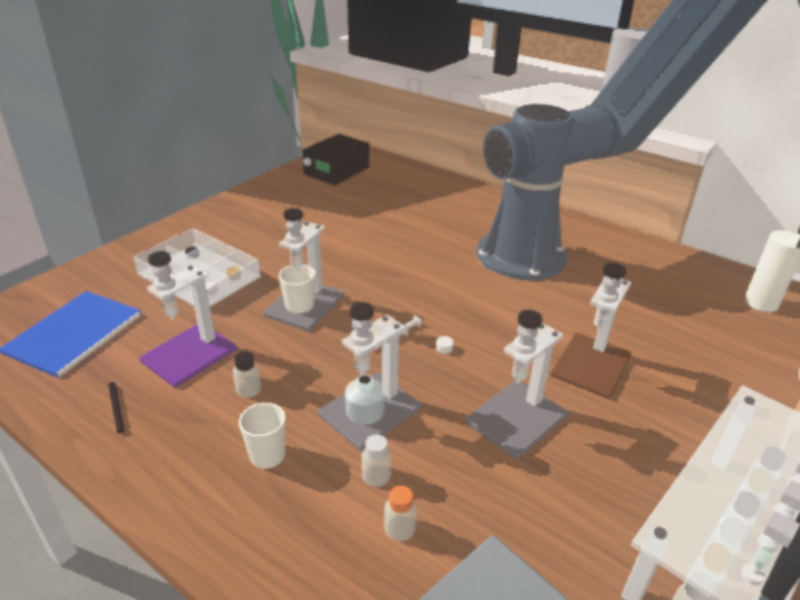

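View pics/top.png

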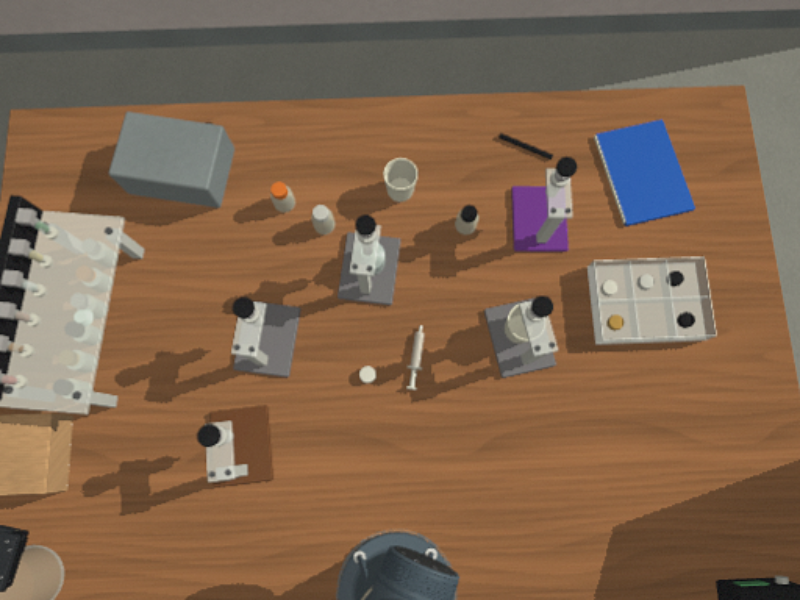

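The candidates for the plunger, by scene pixel in the 800x600 view:
- (160,260): purple stand, not meant
- (293,215): cup stand
- (362,312): glass bottle stand, my choice
- (529,320): empty stand
- (613,271): brown stand, not meant

In the top view the bottle stand's cap is at (366,227). Next I measure the cap in both views and check it in a close crop.

Run:
```python
from h import *
import pickle
a,b=pickle.load(open("c.pkl","rb"))
rays=[]
for n,c,(u,v) in (("s",a,(362*.64,312*.64)),("t",b,(366*.64,227*.64))):
    u,v=int(u),int(v); R=16
    f=c["frame"]; m=(f.max(2)<70).astype(np.uint8)
    k,l,st,ce=cv2.connectedComponentsWithStats(m)
    i=min([j for j in range(1,k) if st[j,4]>30],key=lambda j:np.hypot(*(ce[j]-(u,v))))
    x,y,w,h,A=st[i]; print(n,st[i],ce[i])
    # top-face points by depth
    d=c["depth"]; T=np.array(c["cam_to_world"])
    vs,us=np.where(l==i)
    p=cv2.undistortPoints(np.stack([us,vs],1).astype(float)[:,None],np.array(c["mtx"]),np.array(c["dist_coeffs"]))[:,0]
    z=d[vs,us]; P=np.c_[p*z[:,None],z]@T[:3,:3].T+T[:3,3]; P=P[z>0]
    top=P[P[:,2]>np.percentile(P[:,2],90)-.005]
    print("depth top",len(top),np.round([top.min(0),top.max(0),top.mean(0),(top.min(0)+top.max(0))/2],4).tolist())
    print("ray centroid z=.219/.225",toworld(c,*ce[i],.219).round(4),toworld(c,*ce[i],.225).round(4))
crop=lambda f,u,v,r:cv2.resize(f[v-r:v+r,u-r:u+r,::-1],(400,400),interpolation=cv2.INTER_NEAREST)
cv2.imwrite("pics/crop.png",np.hstack([crop(a["frame"],232,225,50),crop(b["frame"],234,160,40)]))
```

```text
s [226 199  12   5  39] [232.25641026 201.30769231]
depth top 31 [[0.6211, 0.0272, 0.2233], [0.642, 0.0467, 0.2297], [0.6334, 0.04, 0.2263], [0.6315, 0.037, 0.2265]]
ray centroid z=.219/.225 [0.6277 0.0338 0.219 ] [0.6339 0.0388 0.225 ]
t [228 138  12  13 123] [233.43902439 143.6504065 ]
depth top 106 [[0.6098, 0.0136, 0.2229], [0.6408, 0.043, 0.2298], [0.6247, 0.0289, 0.2257], [0.6253, 0.0283, 0.2263]]
ray centroid z=.219/.225 [0.6266 0.0287 0.219 ] [0.6244 0.0285 0.225 ]
```

View pics/crop.png

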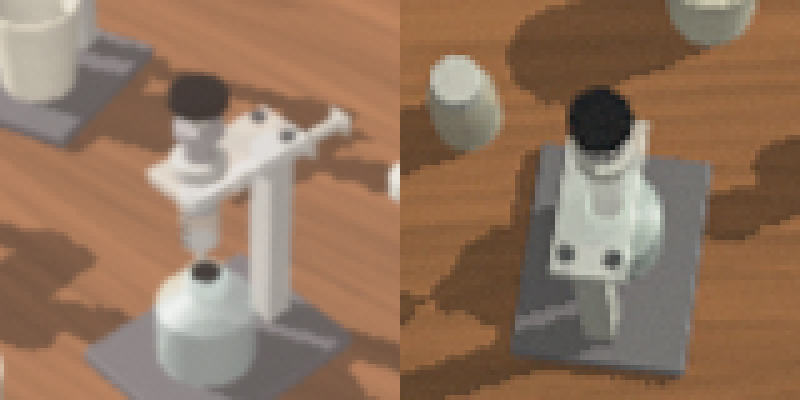

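The crop shows the glass bottle under this stand, with its cap at (198,95) in the left half and (600,120) in the right half. The cap centre comes out at about (0.6245, 0.029, 0.225), so I lift, close the gripper and move over it.

Emit:
play_rows:
  commands:
    - [[0,0,0.06],[0,0,0]]
    - [[0,0,0.1],[0,0,0]]
    - [[0.037,-0.044,0.1],[0,0,0]]
    - [[0.074,-0.089,0.1],[0,0,0]]
    - [[0.111,-0.134,0.1],[0,0,0]]
    - [[0.148,-0.178,0.1],[0,0,0]]
    - [[0.185,-0.223,0.1],[0,0,0]]
    - [[0.222,-0.268,0.1],[0,0,0]]
    - [[0.259,-0.312,0.1],[0,0,0]]
    - [[0.296,-0.357,0.1],[0,0,0]]
  gripper: 0

```text
time_s: 1.35
position: [0.4421, 0.2493, 0.3473]
tcp_rot: [[0.233, -0.0, -0.973], [0.973, 0.0, 0.233], [0.0, -1.0, 0.0]]
force: [0.6, 0.5, 0.4]
opening: 0.02
```

Emit:
play_rows:
  commands:
    - [[0.037,-0.045,0],[0,0,0]]
    - [[0.074,-0.09,0],[0,0,0]]
    - [[0.111,-0.135,0],[0,0,0]]
    - [[0.148,-0.18,0],[0,0,0]]
    - [[0.1835,-0.222,0],[0,0,0]]
    - [[0.1835,-0.222,-0.03],[0,0,0]]
    - [[0.1835,-0.222,-0.06],[0,0,0]]
    - [[0.1835,-0.222,-0.06],[0,0,0]]
    - [[0.1835,-0.222,-0.06],[0,0,0]]

```text
time_s: 2.48
position: [0.6254, 0.0289, 0.2884]
tcp_rot: [[0.232, 0.001, -0.973], [0.973, -0.0, 0.232], [0.0, -1.0, -0.001]]
force: [0.2, 0.1, -0.3]
opening: 0.007
```

Run:
```python
from h import *
a=capture("scene");w=capture("wrist")
f=cv2.resize(a["frame"][130:250,170:290,::-1],(400,400))
cv2.imwrite("pics/align.png",np.hstack([f,cv2.resize(w["frame"][:,:,::-1],(400,400))]))
```

```text
(no output)
```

View pics/align.png

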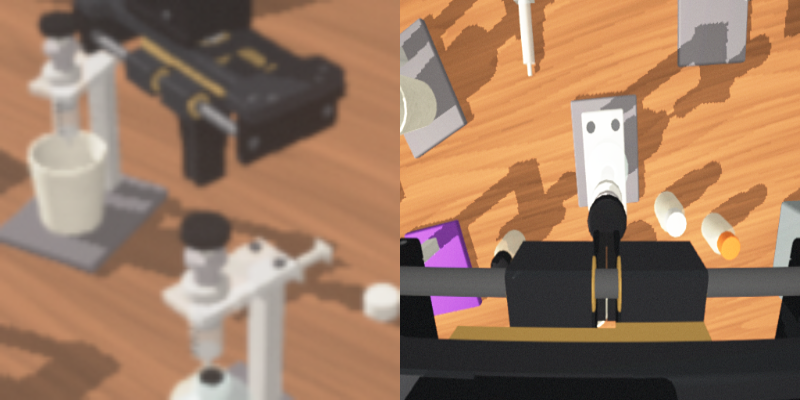

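The left half shows the closed fingertips at (204,180), directly above the cap at (204,228). The right (wrist) half shows them in line with the cap at (607,215). Next I lower until they touch.

Emit:
play_rows:
  commands:
    - [[0,0,-0.015],[0,0,0]]
    - [[0,0,-0.03],[0,0,0]]
    - [[0,0,-0.036],[0,0,0]]
    - [[0,0,-0.041],[0,0,0]]
    - [[0,0,-0.041],[0,0,0]]
    - [[0,0,-0.041],[0,0,0]]

```text
time_s: 3.32
position: [0.625, 0.0289, 0.247]
tcp_rot: [[0.233, 0.0, -0.973], [0.973, -0.0, 0.233], [0.0, -1.0, -0.0]]
force: [-1.2, -0.5, 2.4]
opening: 0.002
```

Emit:
play_rows:
  commands:
    - [[0,0,-0.004],[0,0,0]]
    - [[0,0,-0.007],[0,0,0]]
    - [[0,0,-0.008],[0,0,0]]
    - [[0,0,-0.008],[0,0,0]]

```text
time_s: 3.82
position: [0.6253, 0.0288, 0.2388]
tcp_rot: [[0.233, 0.001, -0.973], [0.973, -0.0, 0.233], [0.0, -1.0, -0.001]]
force: [-1.6, 0.8, 3.8]
opening: 0.008
```

Emit:
play_rows:
  commands:
    - [[0,0,-0.001],[0,0,0]]
    - [[0,0,-0.001],[0,0,0]]
    - [[0,0,-0.001],[0,0,0]]

```text
time_s: 4.2
position: [0.6253, 0.0288, 0.2384]
tcp_rot: [[0.233, 0.002, -0.973], [0.973, -0.0, 0.233], [0.0, -1.0, -0.002]]
force: [-0.3, 0.9, 5.6]
opening: 0.005
```

Emit:
play_rows:
  commands:
    - [[0,0,-0.001],[0,0,0]]
    - [[0,0,-0.001],[0,0,0]]
    - [[0,0,-0.001],[0,0,0]]
    - [[0,0,-0.001],[0,0,0]]
    - [[0,0,-0.001],[0,0,0]]
    - [[0,0,-0.001],[0,0,0]]
    - [[0,0,-0.001],[0,0,0]]
    - [[0,0,-0.001],[0,0,0]]
    - [[0,0,-0.001],[0,0,0]]
    - [[0,0,-0.001],[0,0,0]]

```text
time_s: 5.45
position: [0.6254, 0.0288, 0.2382]
tcp_rot: [[0.233, 0.002, -0.973], [0.973, -0.0, 0.233], [0.0, -1.0, -0.002]]
force: [-2.6, -0.3, 10.2]
opening: 0.008
```

It is held on the stop: z is steady at 0.238 and the force has risen to 10 N. Now the full press.

Emit:
play_rows:
  commands:
    - [[0,0,-0.005],[0,0,0]]
    - [[0,0,-0.009],[0,0,0]]
    - [[0,0,-0.012],[0,0,0]]
    - [[0,0,-0.013],[0,0,0]]
    - [[0,0,-0.013],[0,0,0]]
    - [[0,0,-0.013],[0,0,0]]

```text
time_s: 6.2
position: [0.6254, 0.0288, 0.2263]
tcp_rot: [[0.232, 0.003, -0.973], [0.973, -0.001, 0.232], [0.0, -1.0, -0.003]]
force: [-3.0, 0.6, 13.6]
opening: 0.007
```

Emit:
play_rows:
  commands:
    - [[0,0,-0.0015],[0,0,0]]
    - [[0,0,-0.0015],[0,0,0]]
    - [[0,0,-0.0015],[0,0,0]]
    - [[0,0,-0.0015],[0,0,0]]

```text
time_s: 6.7
position: [0.6254, 0.0288, 0.2262]
tcp_rot: [[0.232, 0.003, -0.973], [0.973, -0.001, 0.232], [0.0, -1.0, -0.003]]
force: [-5.3, 0.5, 20.0]
opening: 0.005
```

That is the hard stop: 20 N with no further travel. Releasing upward.

Emit:
play_rows:
  commands:
    - [[0,0,0.008],[0,0,0]]
    - [[0,0,0.016],[0,0,0]]
    - [[0,0,0.024],[0,0,0]]
    - [[0,0,0.04],[0,0,0]]
    - [[0,0,0.08],[0,0,0]]
    - [[0,0,0.12],[0,0,0]]
    - [[0,0,0.12],[0,0,0]]
    - [[0,0,0.12],[0,0,0]]
    - [[0,0,0.12],[0,0,0]]

```text
time_s: 7.82
position: [0.6239, 0.0289, 0.3401]
tcp_rot: [[0.233, -0.004, -0.973], [0.973, 0.001, 0.233], [-0.0, -1.0, 0.004]]
force: [0.5, 0.5, 0.8]
opening: 0.006
```

Run:
```python
from h import *
import pickle
a0,_=pickle.load(open("c.pkl","rb"))
a=capture("scene");print(np.round(read_state()["force"],1))
g=lambda c:cv2.resize(c["frame"][120:300,150:370,::-1],(400,328))
d=np.abs(a["frame"][190:275,200:260].astype(int)-a0["frame"][190:275,200:260]).max(2);print(d.mean(),np.percentile(d,99))
cv2.imwrite("pics/end.png",np.hstack([g(a0),g(a)]))
```

```text
[-0.4 -0.4 -0.1]
5.941372549019608 9.0
```

View pics/end.png

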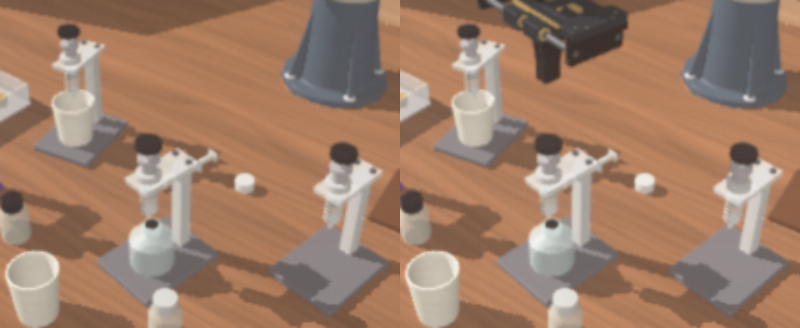

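The before and after views match: the bottle stand's cap is back up at (548,145), the bottle is unmoved at (551,245), and the gripper is clear of everything.

```bash
python3 -c "
from rig import *
print(hand_in())"
```

```text
the job is handed in; nothing more can be done
None
```

I put one dose into the glass bottle and handed the job in at about 8 s of the 32 s allowed. `hand_in()` reports no verdict, so the result below rests on my own checks.

- **Halfway hold:** with the gripper closed, I pressed the plunger about 12 mm down and held it there for over 1.25 s. The height stayed within 0.2 mm while the force rose to about 10 N, which is what the sleeve should give.
- **Full press:** I then pressed it about 24 mm down. The force reached 20 N with no further travel, so it was on the hard stop.
- **Release:** I lifted the gripper about 90 mm clear of the plunger.
- **Last checks:** before and after pictures show the plunger back up, the bottle unmoved and upright, and the other two plungers as they were. The wrist force is near zero, and the gripper touches nothing.
- **Disagreement:** the two cameras put the cap centre up to about 14 mm apart. The scene camera's colour mask had caught only part of the cap, so I used the top camera's value. A close picture before pressing showed the fingertips over the cap.

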